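Hang the lemon tray on the spring scale

ROBOT

A 6-joint arm with a two-finger parallel gripper is mounted at the origin on the work surface. World frame = base frame: x ahead of the robot, y to its left, z up, the work surface at z = 0. Lengths are in m, angles in rad, forces in N, time in s.
With the tool pointing down it reaches from about 0.25 to 0.725 m from the base axis. Payload 9.7 kg.
Tool frame: the origin (TCP) lies midway between the tips of the shut fingers; the grasp point (between the pads) lies ctrl.tcp_to_grasp behind it (ctrl.tcp_to_grasp is the distance from the TCP to the grasp point, in m); z points along the fingers, y is the direction in which the jaws open and shut (so a half turn about z gives the same grasp; the last joint's range is limited). The gripper opens to 85 mm and grips with 20 to 120 N. Pads are 22 mm wide; open, the fingers measure 114 mm over their backs; the gripper's body (76 mm by 85 mm) begins 54 mm behind the grasp point. The pads swing forward as they close: fully open they stand 13 mm farther back than shut.
Start: joints at [-1.254, 0.087, 0.176, 1.66, 0, 1.571], TCP at [0.171, -0.523, 0.204] pointing down, gripper open.
Joint ranges: [-3.13, 3.13], [-0.85, 1.81], [-1.15, 1.24], [-2.2, 2.28], [-1.44, 1.52], [-3.14, 3.14]. Speed limits (rad/s): [2.22, 2.22, 2.57, 3.14, 3.14, 3.14].

INTERFACE

Orientations are given as [roll, pitch, yaw] about the fixed x, y, z axes, in that order (R = Rz(yaw) Ry(pitch) Rx(roll)).
In Python, from rig import ctrl gives the robot as it stands.
- The arm moves only by the shell command python3 -m creep 'ROWS' [OPENING]. ROWS is JSON, a list of rows, each a list of 4 numbers: the shift along the tool's x, y, z in cm, then the turn about the tool's z in rad. In form: [[dx, dy, dz, twist], ...]. A call has 1 to 20 rows; each row shifts and turns the commanded pose from where the row before left it, along the tool's axes as they then stand; what a row does not reach is not made up. A row lasts 1/8 s, in which the tool goes at most 62.5 mm and 10.7 degrees, less where a joint would pass 70% of its speed; a pose out of reach is approached as far as the arm can. A call is refused whole if a number of a shift passes 6.25 or a number of a turn 0.188, either way. A call with a gripper value outside its range is refused whole. OPENING is the opening, from 0 (shut) to 1 (fully open), set as the call begins (- or left out, the last holds). The fingers move at their own pace and stop on an object; the grip force is fixed at half the most. Time passes only in rows, so rows that do not move let the fingers close. It gives the time, the measured TCP pose, the force and the opening at its end, in the units of the state.
- ctrl.get_state(): the state, without advancing time (a new reading comes with each control period).
- ctrl.capture(name): name is "scene" or "top" or "wrist"; returns a dict with "pixels" (400x640x3 uint8, red, green, blue), "fx", "fy", "cx", "cy" (pixels), "R" (3x3) and "t" (3): a world point X has camera coordinates R X + t. Camera axes: x right, y down, z forward; pixel columns grow to the right and rows downward; lengths in m; the calibration is good to about 2 mm. A picture is of the moment at which its call begins. There is no depth.
- ctrl.hand_in(): hands the job in, once; it reports no verdict.
Trained networks look in the newest picture that a camera, given by its name, has taken for a name from the list of things; names that differ only in an ending like _2 or _b are one class to them, and where a whole thing is asked for, a point or a joint stands for the part that bears it (a point fixed in the world has none). Each returns a list of dicts, best first, with "score" (0 to 1); they miss things now and then, are a little off and sometimes report something else, mostly with a low value. They report only what shows in the picture. A call takes as long as a camera call. They do not tell look-alikes from the thing itself.
- ctrl.boxes_of(camera, name): "position" ([x, y, z] in m, in the coordinates of the camera as it stood for that picture, good to about 4 mm: the middle of the surface that is visible of it).
- ctrl.landmark_of(camera, name): "position" ([x, y, z] in m, in the coordinates of the camera as it stood for that picture, good to about 4 mm: a listed point, or the origin of a listed thing).
The state is a dict: "t": time; "q": joint angles; "dq": joint speeds; "tau": joint torques, N m; "ee_pos": TCP position; "orientation": TCP orientation; "wrist_force": force on the tool from outside, world axes, zero at the start; "wrist_torque": the same for the moment, N m; "gripper_width": finger opening in m.
Only numpy, scipy, OpenCV 4.12 (cv2) and the standard library are available. Lean on these libraries where they do the work, as an engineer would, in place of code of your own. Each camera call takes 0.05 s, during which the arm holds its last target.

TASK

Weigh the lemons: take the weighing tray by its stem, keep it upright, and hang its top link on the hook of the spring scale. Let the hook take the weight slowly and let go only when you feel that it carries everything, so that it neither plunges nor springs back, and do not drag it down to its stop. Leave the tray hanging free and wait until it is steady; leave the pepper mill, jar and bowl where they stand.

Things in the scene. Friction and masses are not known exactly. Their poses are not given: they have to be found in the camera images.
- tray_grip (a point): middle of the black grip sleeve (upright, round, 16 mm thick, 60 mm long) on the tray's central stem, 95 mm above the tray's underside and 130 mm below tray_eye. Tray, stem and link are one rigid piece of 0.25 to 0.7 kg (not known beforehand). Axes: z up the stem, x through the hole of the link on top, y along the link's width
- tray_eye (a point): middle of the underside of the top bow of the link on the stem: this point must rest in the hook. 225 mm above the tray's underside on the stem's axis. The link is an upright oblong of 5 mm round wire in the y-z plane, opening 35 mm wide, 52 mm high; its outer top is 5 mm above this point. Axes as tray_grip; looks the same after half a turn
- tray: the weighing tray: round steel pan 160 mm over the rim, 20 mm high, three lemons fixed in it (tops 51 mm above its underside, inner sides 18 mm from the stem's axis), an 8 mm stem with grip sleeve rising from its middle, the link on top of the stem. Origin at the centre of its underside, z up the stem
- hook_seat (a point): bottom of the inside of the scale's hook, where the link must rest; moves with the hook; 325 mm above the counter unloaded. The hook is a J of 7 mm round steel in its x-z plane, open upward: 19 mm clear between the tip (-x side) and the shank (+x side); its underside is 7 mm below this point. Axes: -x from shank to tip, roughly towards the robot, the free side to come from; z up
- hook_tip (a point): top of the hook's tip, 15 mm to the -x side of hook_seat and 18.5 mm above it; the tip's outer side is 18.5 mm from hook_seat. The shank, opposite, returns to the middle line 58 mm above the seat, has a nut 16 mm across there and enters the scale's collar 75 mm above the seat
- hook (a joint): how far the hook has dipped, m: 0 unloaded, stop at 0.090. A spring of about 100 N/m with little damping carries it: the tray alone dips it 24 to 69 mm, by its weight, and if let go out of balance it bounces for some seconds
- scale: the fixed spring scale; origin on the counter straight below the hook, axes as the hook's. Foot plate 12 mm thick, x -70 to 170, y -70 to 140 mm; 22 mm post at x 130, y 100, 617 mm high; an arm; straight above the hook a dial head 150 mm across, 50 mm deep, underside at 415 mm, 32 mm collar down to 400. An upright gripper under the hook hits hook and head: lean it back to -x 30 to 45 degrees
- mill_mid (a point): black pepper mill, upright, 54 mm across, 145 mm high; point half-way up; leave alone
- jar_mid (a point): amber glass jar with a steel lid, upright, 68 mm across, 90 mm high; point half-way up; leave alone
- bowl_mid (a point): small white bowl, 92 mm across, 45 mm high; point half-way up; leave alone
Mind the look-alikes: they are no part of the job. What is meant by the tray is not blue or turquoise, and is the smaller of those in its own colour.

How it is judged:
On the way, in this order (a step that is already met when the one before it is completed fails the run):
1. the tray is lifted clear of the counter (height (world z) of tray above 0.03 m), for 0.2 s.
2. the link lies in the hook and the hook dips under it (distance between tray_eye and hook_seat below 0.012 m and value of joint hook above 0.01 m), for 0.2 s.
At the end, for the whole second after the job is handed in: the tray hangs by its link in the hook (link within 12 mm of the seat), upright within 7 degrees, carried by the scale alone with the hook dipped more than 15 mm, and steady: hook slower than 10 mm/s, tray slower than 30 mm/s and 0.3 rad/s (distance between tray_eye and hook_seat below 0.012 m and contact force between tray and scale above 2 N and value of joint hook above 0.015 m and velocity of joint hook between -0.01 and 0.01 m/s and angle between tray's own z axis and vertical below 0.12 rad and linear speed of tray below 0.03 m/s and angular speed of tray below 0.3 rad/s); the robot touches nothing.
It fails at once if the hook plunges or springs back faster than 0.09 m/s (velocity of joint hook above 0.09 m/s or velocity of joint hook below -0.09 m/s).
It fails at once if the hook is dragged down near its stop (beyond 80 mm) (value of joint hook above 0.08 m).
It fails at once if the tray is tipped by more than 30 degrees (angle between tray's own z axis and vertical above 0.52 rad).
It fails at once if the pepper mill, jar or bowl is moved by more than 30 mm (distance of any of mill_mid, jar_mid, bowl_mid from where it was at the start of the episode above 0.03 m).
It also fails if it takes over 64 s, if anything falls off the work surface, if the arm or the gripper's body presses on something with over 40 N, if the wrist force passes 120 N, or if a joint passes its speed limit or range.

## Working session

There is one attempt and no reset: what is moved stays moved. The work goes in short steps, Python scripts to look and compute and a shell command to move; the robot and the scene stay as the last step left them, time stands still between calls to the robot, and variables do not carry over. Pictures are saved under pics/ and viewed, and the job is handed in when it is done.

```bash
ls; mkdir -p pics; cat > h.py <<'E'
import numpy as np,cv2
from rig import ctrl
def shot(cam,fn):
    c=ctrl.capture(cam); cv2.imwrite('pics/'+fn,c['pixels'][:,:,::-1]); return c
def w(c,p): return np.array(c['R']).T@(np.array(p)-np.array(c['t']))
def px(c,X):
    p=np.array(c['R'])@np.array(X)+np.array(c['t']); return c['fx']*p[0]/p[2]+c['cx'],c['fy']*p[1]/p[2]+c['cy']
E
python3 - <<'E'
from h import *
print(ctrl.get_state(), ctrl.tcp_to_grasp)
for cam in ['scene','top']:
    c=shot(cam,cam+'0.png')
    for n in ['tray_grip','tray_eye','tray','hook_seat','hook_tip','scale','mill_mid','jar_mid','bowl_mid']:
        for d in ctrl.landmark_of(cam,n):
            X=w(c,d['position']); print(cam,n,round(d['score'],2),X.round(3),np.round(px(c,X)))
E
```

```text
pics
{'t': 0.0, 'q': array([-1.25401979e+00,  8.74834213e-02,  1.75156041e-01,  1.65979779e+00,
        1.46738226e-05,  1.57084108e+00]), 'dq': array([ 0.00089812, -0.00031095, -0.00032952, -0.00040671, -0.00051792,
       -0.00018789]), 'tau': array([-1.91690699e-03, -5.20390534e+01,  4.64798641e+01,  1.66066614e-02,
       -1.09431796e-04, -1.66095055e-05]), 'ee_pos': array([ 0.17125282, -0.52239102,  0.2037815 ]), 'orientation': array([-3.14026381e+00, -1.46143434e-05,  3.16731769e-01]), 'wrist_force': array([ 1.05258289,  1.05571666, -0.63577533]), 'wrist_torque': array([-0.03550026,  0.00399606, -0.02172642]), 'gripper_width': 0.08540016579448172} 0.0187
scene tray_grip 0.8 [0.826 0.051 0.094] [313. 279.]
scene tray_grip 0.69 [0.482 0.623 0.128] [462. 189.]
scene tray_grip 0.66 [0.376 0.291 0.099] [367. 179.]
scene tray_grip 0.57 [0.628 0.199 0.094] [352. 230.]
scene tray_eye 0.88 [0.824 0.055 0.223] [315. 251.]
scene tray_eye 0.72 [0.63  0.194 0.222] [353. 203.]
scene tray_eye 0.64 [0.372 0.295 0.228] [372. 152.]
scene tray_eye 0.59 [0.482 0.627 0.311] [476. 149.]
scene tray 0
[... 863 characters left out ...]
7. 131.]
top tray_eye 0.74 [0.481 0.625 0.312] [127. 227.]
top tray_eye 0.7 [0.37  0.288 0.229] [245. 269.]
top tray_eye 0.6 [0.631 0.193 0.227] [280. 187.]
top tray_eye 0.4 [0.413 0.441 0.071] [208. 258.]
top tray 0.95 [ 0.48   0.627 -0.002] [161. 240.]
top tray 0.83 [0.63  0.198 0.002] [284. 200.]
top tray 0.73 [ 0.375  0.289 -0.   ] [255. 271.]
top tray 0.66 [0.825 0.052 0.002] [325. 150.]
top hook_tip 0.57 [0.631 0.195 0.096] [283. 195.]
top scale 0.61 [ 0.63  -0.234 -0.002] [403. 204.]
top mill_mid 0.57 [0.411 0.443 0.071] [207. 258.]
top jar_mid 0.65 [ 0.42  -0.452  0.047] [469. 262.]
top bowl_mid 0.83 [ 0.388 -0.027  0.023] [345. 269.]
top bowl_mid 0.71 [0.63  0.19  0.227] [281. 187.]
```

```bash
python3 - <<'E'
import cv2,numpy as np
s=cv2.imread('pics/scene0.png');t=cv2.imread('pics/top0.png')
cv2.imwrite('pics/scrop.png',cv2.resize(s[120:330,150:510],None,fx=2.2,fy=2.2,interpolation=cv2.INTER_CUBIC))
cv2.imwrite('pics/tcrop.png',cv2.resize(t[100:310,110:510],None,fx=2,fy=2,interpolation=cv2.INTER_CUBIC))
E
```

```text
(no output)
```

View pics/scrop.png

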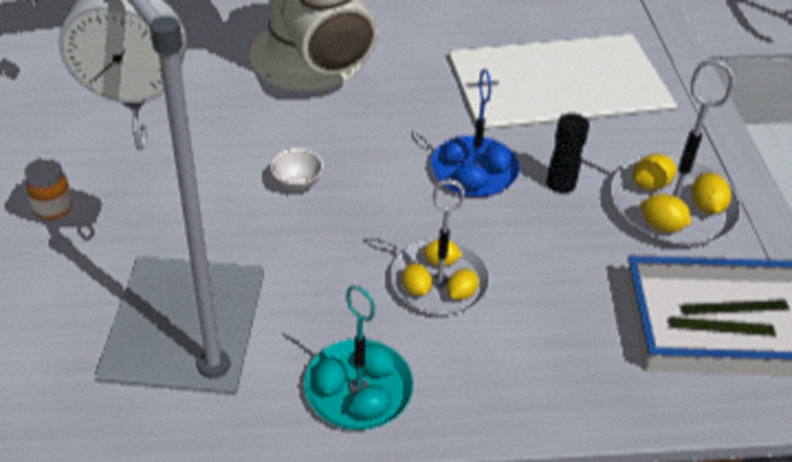

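View pics/tcrop.png

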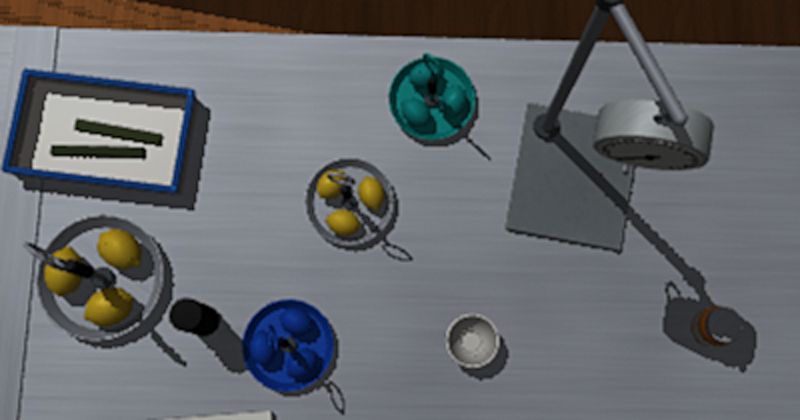

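The steel tray with lemons that is meant is at scene (350,248) / top (284,200), at world (0.63, 0.195). The candidates are:
- blue at scene (365,197)
- turquoise at scene (312,296)
- large steel at scene (455,214)
- small steel at scene (350,248)

The small steel one fits, because it is neither blue nor turquoise and is the smaller of the two steel trays.

Next I need the hook and link yaw, and a way to lean the tool.

```bash
python3 -m creep --help 2>&1 | head -40; python3 - <<'E'
from rig import ctrl
print([a for a in dir(ctrl) if not a.startswith('_')])
import cv2
s=cv2.imread('pics/scene0.png');t=cv2.imread('pics/top0.png')
a=cv2.resize(s[185:275,305:395],None,fx=6,fy=6,interpolation=cv2.INTER_CUBIC)
cv2.imwrite('pics/linkcrop.png',a)
a=cv2.resize(t[140:235,355:455],None,fx=6,fy=6,interpolation=cv2.INTER_CUBIC)
cv2.imwrite('pics/platecrop.png',a)
a=cv2.resize(s[120:200,175:255],None,fx=6,fy=6,interpolation=cv2.INTER_CUBIC)
cv2.imwrite('pics/hookcrop.png',a)
E
```

```text
invalid input: not JSON, or not a number
['PlanningError', 'boxes_of', 'capture', 'get_state', 'hand_in', 'landmark_of', 'tcp_to_grasp']
```

View pics/linkcrop.png

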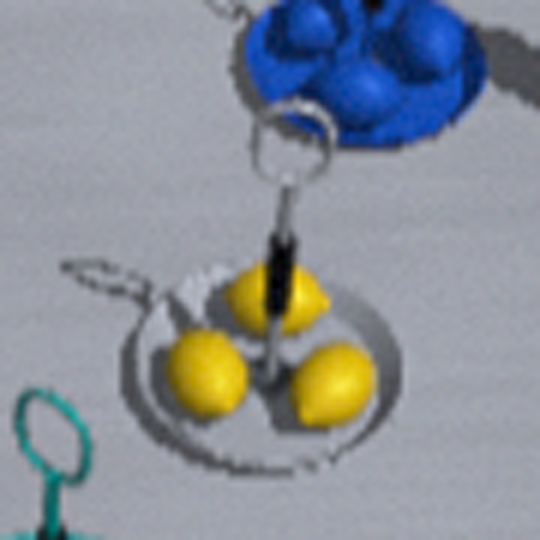

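View pics/platecrop.png

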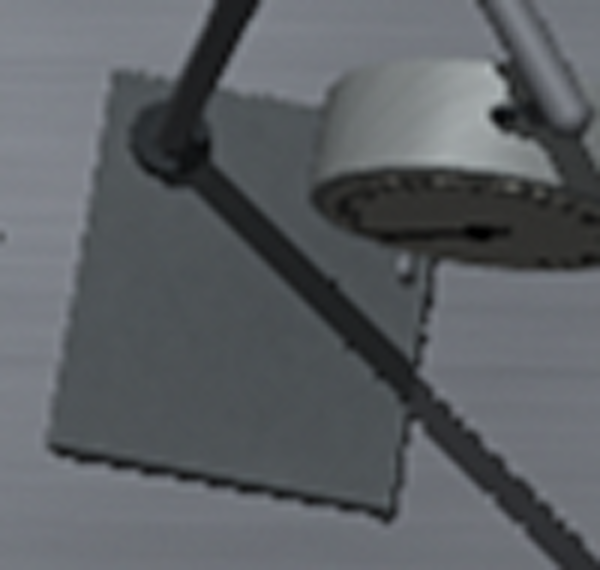

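View pics/hookcrop.png

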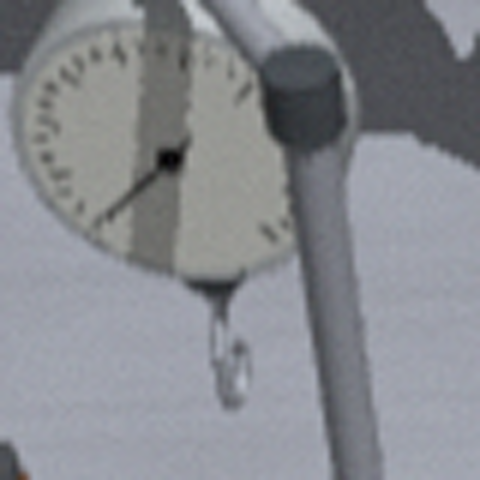

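```bash
python3 - <<'E'
from h import *
c=ctrl.capture('top'); s=ctrl.capture('scene')
print('cams',(-np.array(c['R']).T@c['t']).round(2),(-np.array(s['R']).T@s['t']).round(2), c['fx'],s['fx'])
def back(c,u,v,z):
    R=np.array(c['R']);o=-R.T@np.array(c['t']);d=R.T@np.array([(u-c['cx'])/c['fx'],(v-c['cy'])/c['fy'],1]);return (o+d*(z-o[2])/d[2])[:2]
P=[back(c,355+x/6,140+y/6,.012) for x,y in [(115,72),(52,450),(392,518)]]
print(np.round(P,4)); A,B,C=P
e1=A-B; e2=B-C
print('x dir',np.degrees(np.arctan2(e1[1],e1[0])),np.linalg.norm(e1),'y dir',np.degrees(np.arctan2(e2[1],e2[0]))-90,np.linalg.norm(e2))
y=np.arctan2(e1[1],e1[0]); 
for y in (np.arctan2(e1[1],e1[0]),np.arctan2(e2[1],e2[0])-np.pi/2):
    R=np.array([[np.cos(y),-np.sin(y)],[np.sin(y),np.cos(y)]])
    for p,l in zip(P,[(.17,.14),(-.07,.14),(-.07,-.07)]): print('origin',(p-R@l).round(4))
# link yaw fit
from scipy.optimize import least_squares
eye=np.array([.63,.194,.225])
def link(yaw,e,rx=.0225,h=.031,n=200):
    t=np.linspace(0,2*np.pi,n); cy=rx*np.cos(t); cz=e[2]-.026+h*np.sin(t)
    return np.stack([e[0]-np.sin(yaw)*cy,e[1]+np.cos(yaw)*cy,cz],1)
im=cv2.cvtColor(s['pixels'],cv2.COLOR_RGB2BGR)
m=[(252,150),(338,140),(297,97),(288,182)]
for yaw in range(-90,90,15):
    q=np.array([px(s,X) for X in link(np.radians(yaw),eye)]); q=(q-[305,185])*6
    i=[q[:,0].argmin(),q[:,0].argmax(),q[:,1].argmin(),q[:,1].argmax()]
    t=np.array([px(c,X) for X in link(np.radians(yaw),eye)]); 
    print(yaw,q[i].round().tolist(), 'top',t[0].round(1),t[100].round(1))
E
python3 - <<'E'
import cv2
t=cv2.imread('pics/top0.png')
cv2.imwrite('pics/tl.png',cv2.resize(t[160:240,245:335],None,fx=7,fy=7,interpolation=cv2.INTER_CUBIC))
E
```

```text
cams [0.3  0.06 1.7 ] [ 1.67 -0.02  1.23] 479.8106895330974 453.12500705481557
[[ 0.8183 -0.1279]
 [ 0.5827 -0.0907]
 [ 0.5466 -0.2934]]
x dir -8.970142952683982 0.23854078167315973 y dir -10.105971878841302 0.20585043646334863
origin [ 0.6286 -0.2397]
origin [ 0.63   -0.2399]
origin [ 0.6266 -0.2351]
origin [ 0.6264 -0.2359]
origin [ 0.6271 -0.2408]
origin [ 0.6278 -0.2367]
-90 [[280.0, 140.0], [294.0, 139.0], [287.0, 89.0], [287.0, 189.0]] top [280.8 181.9] [280.2 195.6]
-75 [[271.0, 122.0], [304.0, 156.0], [282.0, 90.0], [293.0, 188.0]] top [279.  182.1] [282.1 195.4]
-60 [[262.0, 121.0], [313.0, 156.0], [278.0, 91.0], [297.0, 186.0]] top [277.3 182.8] [283.8 194.8]
-45 [[254.0, 124.0], [321.0, 153.0], [277.0, 94.0], [298.0, 184.0]] top [275.8 183.8] [285.3 193.7]
-30 [[249.0, 129.0], [326.0, 147.0], [280.0, 96.0], [295.0, 181.0]] top [274.6 185.2] [286.5 192.4]
-15 [[246.0, 136.0], [329.0, 140.0], [286.0, 97.0], [289.0, 180.0]] top [273.8 186.8] [287.2 190.7]
0 [[246.0, 144.0], [329.0, 132.0], [294.0, 98.0], [282.0, 179.0]] top [273.5 188.6] [287.5 189. ]
15 [[249.0, 151.0], [326.0, 125.0], [300.0, 97.0], [275.0, 180.0]] top [273.7 190.4] [287.4 187.2]
30 [[254.0, 160.0], [320.0, 118.0], [303.0, 95.0], [271.0, 182.0]] top [274.3 192. ] [286.7 185.5]
45 [[262.0, 167.0], [313.0, 110.0], [302.0, 92.0], [271.0, 185.0]] top [275.3 193.5] [285.7 184.1]
60 [[271.0, 174.0], [303.0, 103.0], [299.0, 90.0], [275.0, 187.0]] top [276.8 194.6] [284.3 183. ]
75 [[281.0, 186.0], [294.0, 91.0], [294.0, 89.0], [281.0, 189.0]] top [278.4 195.3] [282.6 182.2]
```

View pics/tl.png

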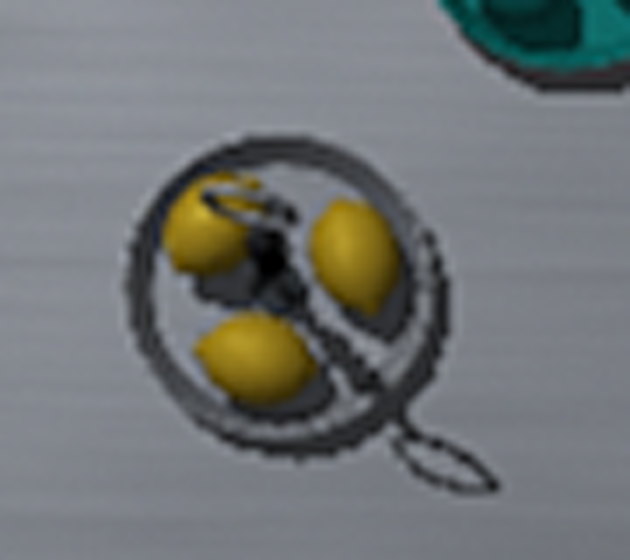

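```bash
python3 -m creep '[[0,0,-5,0],[0,0,-5,0],[0,0,-5,0],[0,0,0,0.18]]'; python3 -c "
from rig import ctrl
s=ctrl.get_state();print(s['q'].round(3),s['orientation'].round(3))"
```

```text
t: 1.6
ee_pos: [0.1716, -0.5234, 0.3588]
orientation: [3.135, -0.001, 0.134]
wrist_force: [0.2, -0.3, -1.3]
gripper_width: 0.0851
[-1.254  0.212  0.632  1.983 -0.     1.754] [ 3.135e+00 -1.000e-03  1.340e-01]
```

```bash
python3 -m creep '[[0,0,0,-0.187],[0,0,0,-0.187],[0,0,0,-0.187],[0,0,0,-0.187],[0,0,0,-0.187],[0,0,0,-0.187],[0,0,0,-0.187],[0,0,0,-0.187],[0,0,0,-0.187],[0,0,0,-0.187],[0,0,0,-0.187],[0,0,0,-0.187],[0,0,0,-0.187],[0,0,0,-0.187],[0,0,0,-0.187],[0,0,0,-0.187]]'; python3 -c "
from rig import ctrl
s=ctrl.get_state();print(s['q'].round(3),s['orientation'].round(3))"
```

```text
t: 3.6
ee_pos: [0.1714, -0.5227, 0.3545]
orientation: [-3.142, 0.0, 3.135]
wrist_force: [-0.6, 0.2, 0.3]
gripper_width: 0.0856
[-1.254  0.213  0.623  1.981  0.    -1.247] [-3.142  0.     3.135]
```

```bash
python3 -m creep '[[-2.5,5,0,0],[-2.5,5,0,0],[-2.5,5,0,0],[-3,5,0,0],[-3,5,0,0],[-3,5,0,0],[-3.5,5,0,0],[-3.5,5,0,0],[-3.5,5,0,0],[-3.5,4,0,0],[-3.5,3,0,0],[0,0,0,0]]'; python3 -c "
from rig import ctrl
s=ctrl.get_state();print(s['q'].round(3),s['orientation'].round(3))"
```

```text
t: 5.1
ee_pos: [0.5197, -0.005, 0.3526]
orientation: [3.141, -0.003, 3.132]
wrist_force: [0.2, -0.3, -0.0]
gripper_width: 0.0855
[-0.01   0.133  0.526  1.967  0.    -0.   ] [ 3.141e+00 -3.000e-03  3.132e+00]
```

```bash
python3 -m creep '[[-5,0,0,0],[-5,0,0,0],[-5,0,0,0],[-5,0,0,0],[-5,0,0,0],[-5,0,0,0],[0,0,0,0]]'; python3 -c "
from rig import ctrl
s=ctrl.get_state();print(s['q'].round(3),s['orientation'].round(3))"
```

```text
t: 5.98
ee_pos: [0.745, -0.0108, 0.304]
orientation: [-3.141, 0.069, 3.128]
wrist_force: [-0.5, -0.4, -0.6]
gripper_width: 0.0854
[-1.500e-02  7.230e-01  1.232e+00  2.011e+00 -0.000e+00 -1.000e-03] [-3.141  0.069  3.128]
```

```bash
python3 -m creep '[[-5,0,-3,0],[-5,0,-3,0],[-5,0,-3,0],[-5,0,-3,0]]'; python3 -c "
from rig import ctrl
s=ctrl.get_state();print(s['q'].round(3),s['orientation'].round(3))"
```

```text
t: 6.48
ee_pos: [0.8041, -0.0106, 0.3405]
orientation: [-3.141, 0.246, 3.129]
wrist_force: [0.1, 0.4, -0.0]
gripper_width: 0.0857
[-0.013  0.691  1.234  1.868 -0.    -0.   ] [-3.141  0.246  3.129]
```

```bash
python3 -m creep '[[-5,0,-3,0],[-5,0,-3,0],[-5,0,-3,0],[-5,0,-3,0],[-5,0,-3,0],[-5,0,-3,0]]'; python3 -c "
from rig import ctrl
s=ctrl.get_state();print(s['q'].round(3),s['orientation'].round(3))"
```

```text
t: 7.22
ee_pos: [0.8573, -0.0112, 0.4424]
orientation: [-3.141, 0.507, 3.129]
wrist_force: [0.0, 0.1, -0.1]
gripper_width: 0.0853
[-0.013  0.603  1.234  1.695 -0.    -0.   ] [-3.141  0.507  3.129]
```

```bash
python3 -m creep '[[-5,0,-3,0],[-5,0,-3,0],[-5,0,-3,0],[-5,0,-3,0],[-5,0,-3,0],[-5,0,-3,0],[-5,0,-3,0],[0,0,0,0]]'; python3 -c "
from rig import ctrl
s=ctrl.get_state();print(s['q'].round(3),s['orientation'].round(3))"
```

```text
t: 8.22
ee_pos: [0.855, -0.0111, 0.6156]
orientation: [-3.141, 0.81, 3.129]
wrist_force: [0.4, -0.0, 0.2]
gripper_width: 0.0855
[-0.013  0.451  1.235  1.545 -0.    -0.   ] [-3.141  0.81   3.129]
```

```bash
python3 -m creep '[[-5,0,-3,0],[-5,0,-3,0],[0,0,0,0]]'; python3 -c "
from rig import ctrl
s=ctrl.get_state();print(s['q'].round(3),s['orientation'].round(3))"
```

```text
t: 8.6
ee_pos: [0.8409, -0.0109, 0.6704]
orientation: [-3.141, 0.895, 3.129]
wrist_force: [0.1, 0.0, -0.5]
gripper_width: 0.0855
[-0.013  0.4    1.235  1.511 -0.    -0.   ] [-3.141  0.895  3.129]
```

```bash
python3 -m creep '[[5,2,0,0],[5,2,0,0],[5,2,0,0],[5,2,0,0],[5,2,0,0],[5,2,0,0],[5,2,0,0],[5,2,0,0],[5,2,0,0],[5,2,0,0],[4,1,0,0],[0,0,0,0]]'; python3 - <<'E'
from h import *
s=ctrl.get_state();print(s['q'].round(3),s['orientation'].round(3))
c=shot('wrist','w1.png')
for n in ['tray_grip','tray_eye','tray']:
    for d in ctrl.landmark_of('wrist',n):
        X=w(c,d['position']); print(n,round(d['score'],2),X.round(3),np.round(px(c,X)))
E
```

```text
t: 10.1
ee_pos: [0.5366, 0.186, 0.2879]
orientation: [-3.139, 0.887, 3.134]
wrist_force: [-0.4, 0.4, 0.5]
gripper_width: 0.0851
[ 0.569 -0.678 -0.557  0.895 -0.439  0.391] [-3.139  0.887  3.134]
tray_grip 0.95 [0.827 0.051 0.096] [240. 172.]
tray_grip 0.8 [0.63  0.194 0.096] [332.  83.]
tray_eye 0.8 [0.631 0.193 0.223] [332. 196.]
tray_eye 0.6 [0.822 0.05  0.223] [229. 250.]
tray 0.78 [ 0.629  0.196 -0.002] [333.  15.]
tray 0.57 [ 0.826  0.055 -0.004] [248. 120.]
```

View pics/w1.png

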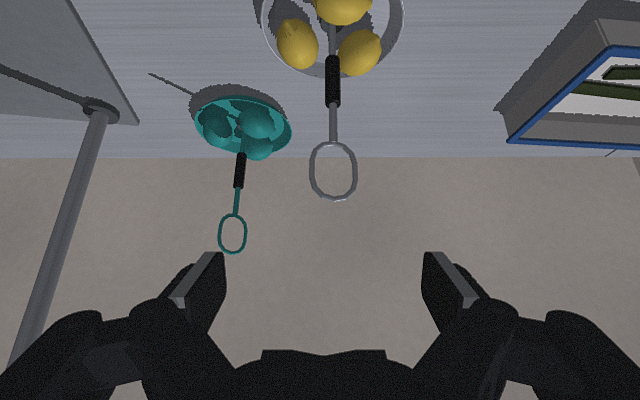

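```bash
python3 -m creep '[[4.5,0.4,0,0],[4.5,0.4,4,0],[0,0,4,0],[0,0,0,0]]'; python3 - <<'E'
from h import *
s=ctrl.get_state();print(s['q'].round(3),s['orientation'].round(3),s['ee_pos'])
c=shot('scene','s2.png');c=shot('top','t2.png')
a=cv2.imread('pics/s2.png')[80:320,200:520];b=cv2.imread('pics/t2.png')[130:370,150:470]
cv2.imwrite('pics/st2.png',cv2.resize(np.hstack([a,b]),None,fx=1.25,fy=1.25))
E
```

```text
t: 10.8
ee_pos: [0.5445, 0.1918, 0.1681]
orientation: [-3.138, 0.887, 3.129]
wrist_force: [0.9, 0.5, -0.5]
gripper_width: 0.0854
[ 0.574 -0.673 -0.785  0.664 -0.446  0.398] [-3.138  0.887  3.129] [0.54450404 0.19182461 0.16808155]
```

View pics/st2.png

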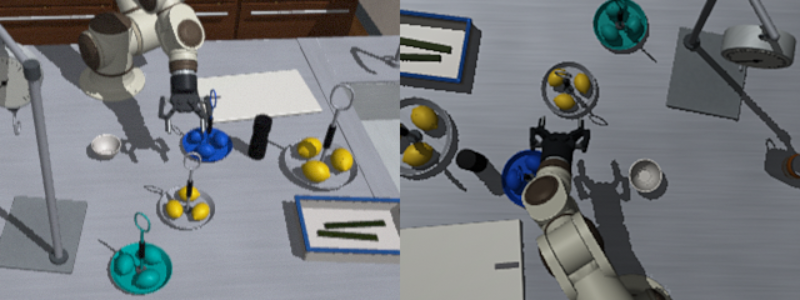

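```bash
python3 -m creep '[[0.2,0.3,3,0],[0,0,3,0],[0,0,3,0],[0,0,0,0]]'; python3 - <<'E'
from h import *
s=ctrl.get_state();print(s['q'].round(3),s['wrist_force'])
c=shot('wrist','w2.png')
for n in ['tray_grip','tray_eye']:
    for d in ctrl.landmark_of('wrist',n):
        X=w(c,d['position']); print(n,round(d['score'],2),X.round(3),np.round(px(c,X)))
E
```

```text
t: 11.4
ee_pos: [0.6131, 0.1948, 0.112]
orientation: [-3.141, 0.889, 3.128]
wrist_force: [-0.5, -0.3, -0.1]
gripper_width: 0.0852
[ 0.491 -0.466 -0.785  0.429 -0.385  0.335] [-0.54691092 -0.31056206 -0.1081932 ]
tray_grip 0.7 [0.632 0.193 0.097] [320. 220.]
```

View pics/w2.png

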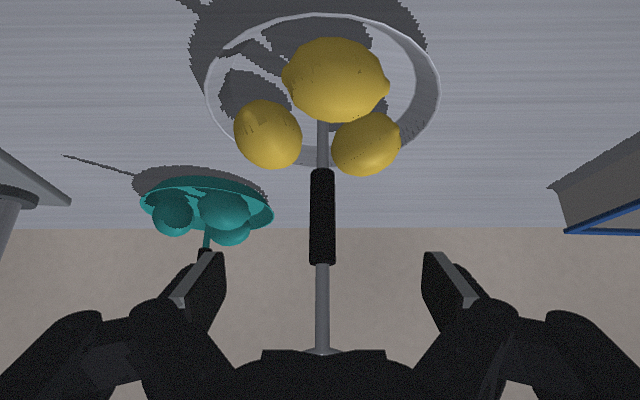

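```bash
python3 -m creep '[[0.1,0,2,0],[0,0,2,0],[0,0,0,0]]' && python3 -m creep '[[0,0,0,0],[0,0,0,0],[0,0,0,0],[0,0,0,0],[0,0,0,0],[0,0,0,0]]' 0
```

```text
t: 11.92
ee_pos: [0.6429, 0.1949, 0.0865]
orientation: [-3.141, 0.889, 3.129]
wrist_force: [-0.9, -0.5, -0.5]
gripper_width: 0.0852
t: 12.68
ee_pos: [0.6429, 0.1946, 0.0863]
orientation: [-3.141, 0.89, 3.129]
wrist_force: [-4.6, -2.5, 3.9]
gripper_width: 0.0088
```

```bash
python3 - <<'E'
from h import *
s=ctrl.get_state();print(s['q'].round(3),s['wrist_force'],s['gripper_width'])
shot('wrist','w3.png')
E
```

```text
[ 0.459 -0.366 -0.774  0.331 -0.361  0.311] [-4.55808522 -2.48928989  3.94940755] 0.008764327096877142
```

View pics/w3.png

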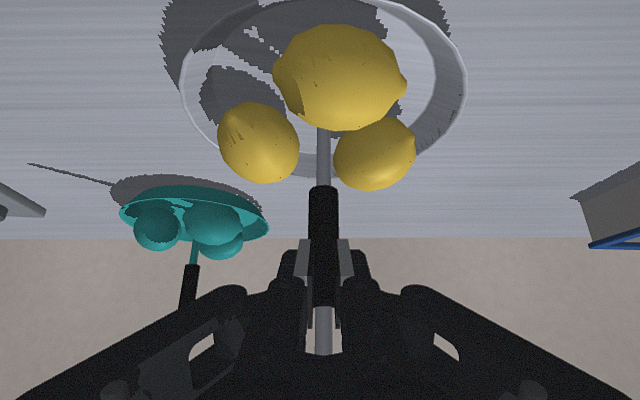

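```bash
python3 -m creep '[[0,0,0,0],[0,0,0,0],[0,0,0,0]]'; python3 - <<'E'
from h import *
c=shot('wrist','w4.png')
a=cv2.imread('pics/w4.png')[170:370,230:420]; cv2.imwrite('pics/w4c.png',cv2.resize(a,None,fx=3,fy=3,interpolation=cv2.INTER_CUBIC))
for n in ['tray_grip','tray']:
    for d in ctrl.landmark_of('wrist',n):
        X=w(c,d['position']); print(n,round(d['score'],2),X.round(3),np.round(px(c,X)))
E
```

```text
t: 13.1
ee_pos: [0.643, 0.1947, 0.0863]
orientation: [-3.141, 0.89, 3.129]
wrist_force: [-4.1, -2.8, 3.4]
gripper_width: 0.009
tray_grip 0.96 [0.627 0.194 0.095] [319. 243.]
tray_grip 0.85 [0.825 0.054 0.093] [192. 292.]
tray 0.95 [0.825 0.052 0.   ] [202. 209.]
tray 0.7 [ 0.63   0.195 -0.004] [323.  89.]
```

View pics/w4c.png

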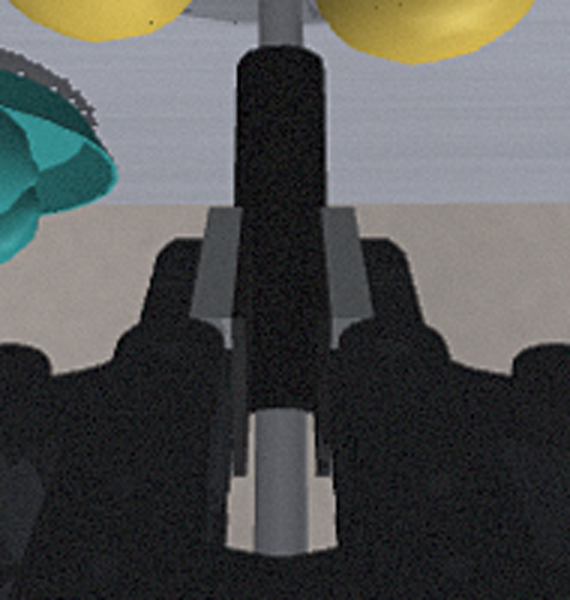

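```bash
python3 -m creep '[[-0.8,0,-0.6,0],[-1.6,0,-1.3,0],[-1.6,0,-1.3,0],[-1.6,0,-1.3,0],[-1.6,0,-1.3,0],[0,0,0,0],[0,0,0,0],[0,0,0,0]]'; python3 - <<'E'
from h import *
s=ctrl.get_state();print(s['q'].round(3),s['wrist_force'],s['wrist_torque'])
c=shot('scene','s5.png')
cv2.imwrite('pics/s5c.png',cv2.resize(cv2.imread('pics/s5.png')[120:300,250:450],None,fx=3,fy=3))
for n in ['tray','tray_eye']:
    for d in ctrl.landmark_of('scene',n):
        X=w(c,d['position']); print(n,round(d['score'],2),X.round(3))
E
```

```text
t: 14.25
ee_pos: [0.6425, 0.1946, 0.1762]
orientation: [-3.139, 0.887, 3.131]
wrist_force: [1.3, -0.6, -5.9]
gripper_width: 0.0084
[ 0.459 -0.428 -0.635  0.534 -0.36   0.311] [ 1.34087522 -0.56491452 -5.9015307 ] [0.01153506 1.82671452 0.03153075]
tray 0.93 [ 0.373  0.293 -0.004]
tray 0.86 [ 0.826  0.048 -0.   ]
tray 0.8 [ 0.484  0.624 -0.001]
tray 0.64 [0.632 0.198 0.09 ]
tray_eye 0.92 [0.827 0.052 0.224]
tray_eye 0.88 [0.631 0.2   0.311]
tray_eye 0.74 [0.479 0.626 0.312]
tray_eye 0.57 [0.373 0.295 0.229]
```

View pics/s5c.png

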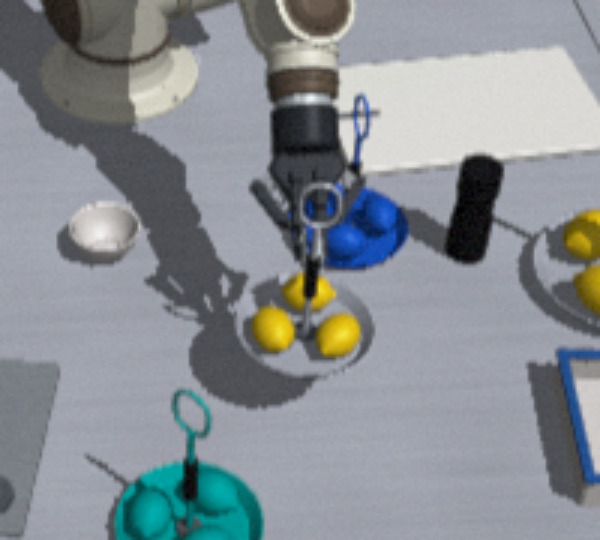

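```bash
python3 -m creep '[[0.05,-1,-0.3,0],[0.1,-2,-0.5,0],[0.15,-3,-0.7,0],[0.15,-3,-0.7,0],[0.15,-3,-0.7,0],[0.15,-3,-0.7,0],[0.15,-3,-0.7,0],[0.15,-3,-0.7,0],[0.15,-3,-0.7,0],[0.15,-3,-0.7,0],[0.15,-3,-0.7,0],[0.15,-3,-0.6,0],[0.15,-3,-0.5,0],[0.15,-3,-0.5,0],[0.05,-2,-0.2,0],[0,-1,0,0],[0,-0.9,0,0],[0,0,0,0],[0,0,0,0]]'; python3 - <<'E'
from h import *
s=ctrl.get_state();print(s['q'].round(3),s['wrist_force'],s['wrist_torque'])
for cam in ['scene','top','wrist']:
  c=shot(cam,cam+'6.png')
  for n in ['tray','tray_eye','tray_grip','hook_seat','hook_tip']:
    for d in ctrl.landmark_of(cam,n):
        X=w(c,d['position']); 
        if X[1]<0: print(cam,n,round(d['score'],2),X.round(3),np.round(px(c,X)))
cv2.imwrite('pics/s6c.png',cv2.resize(cv2.imread('pics/scene6.png')[110:290,120:320],None,fx=3,fy=3))
E
```

```text
t: 16.77
ee_pos: [0.556, -0.2325, 0.2191]
orientation: [-3.141, 0.889, 3.129]
wrist_force: [-0.5, -0.4, -7.3]
gripper_width: 0.0087
[-0.631 -0.589 -0.643  0.729  0.467 -0.422] [-0.48927552 -0.42368008 -7.34603788] [ 0.05505265  1.82581007 -0.00444428]
scene tray 0.78 [ 0.542 -0.23   0.132] [225. 209.]
scene tray_eye 0.92 [ 0.544 -0.228  0.355] [218. 158.]
scene tray_grip 0.92 [ 0.539 -0.228  0.225] [223. 188.]
scene hook_seat 0.5 [ 0.63  -0.232  0.323] [215. 184.]
scene hook_seat 0.2 [ 0.542 -0.229  0.356] [217. 157.]
scene hook_tip 0.69 [ 0.543 -0.228  0.227] [223. 189.]
scene hook_tip 0.65 [ 0.618 -0.234  0.345] [214. 176.]
top tray 0.73 [ 0.545 -0.231  0.13 ] [409. 221.]
top tray_eye 0.87 [ 0.543 -0.236  0.358] [425. 210.]
top tray_grip 0.87 [ 0.544 -0.231  0.23 ] [415. 217.]
wrist tray 0.75 [ 0.542 -0.23   0.129] [326.  88.]
```

View pics/s6c.png

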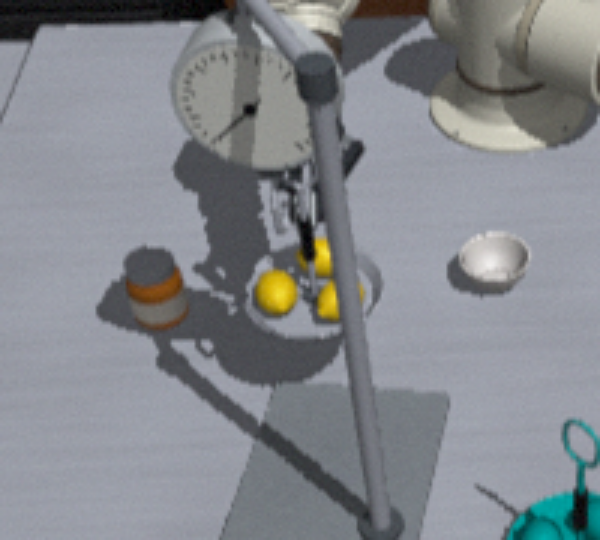

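View pics/wrist6.png

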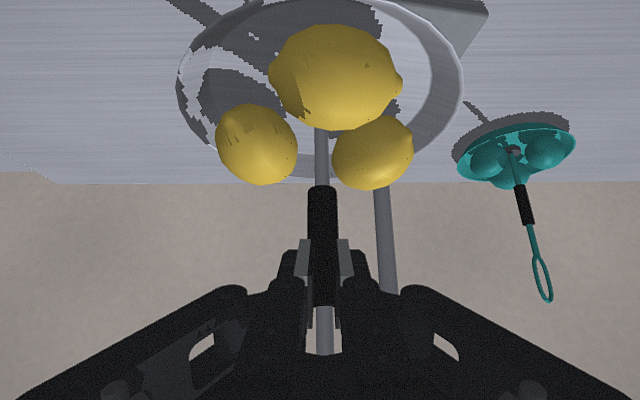

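View pics/top6.png

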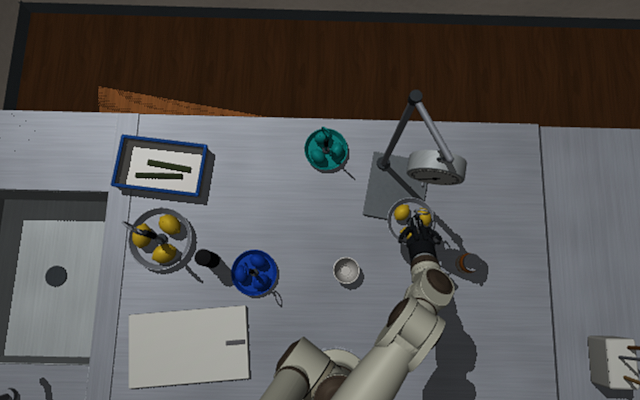

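```bash
python3 - <<'E'
from h import *
import numpy as np
s=ctrl.capture('scene')
cv2.imwrite('pics/s7.png',cv2.resize(s['pixels'][145:200,190:245,::-1],None,fx=10,fy=10,interpolation=cv2.INTER_CUBIC))
H=np.array([.631,-.235]);u=np.array([.986,-.165])
for n,o,z in [('under',0,.318),('seat',0,.325),('tiptop',-.015,.3435),('tipout',-.0185,.335),('shankin',.0075,.335),('collar',0,.4)]:
    X=[*(H+o*u),z]; p=np.array(px(s,X)); print(n,p.round(1),((p-[190,145])*10).round())
for e in ([.5435,-.2325,.357],[.5435,-.2325,.362]): print('eye',((np.array(px(s,e))-[190,145])*10).round())
for d in (.001,): print(np.array(px(s,[.632,-.235,.318]))-px(s,[.631,-.235,.318]),np.array(px(s,[.631,-.234,.318]))-px(s,[.631,-.235,.318]))
E
```

```text
under [214.3 186. ] [243. 410.]
seat [214.  184.2] [240. 392.]
tiptop [214.4 176.3] [244. 313.]
tipout [215.1 177.7] [251. 327.]
shankin [212.9 183.4] [229. 384.]
collar [210.4 164.8] [204. 198.]
eye [259. 127.]
eye [257. 114.]
[-0.02940591  0.22144891] [ 0.3364512  -0.01235204]
```

View pics/s7.png

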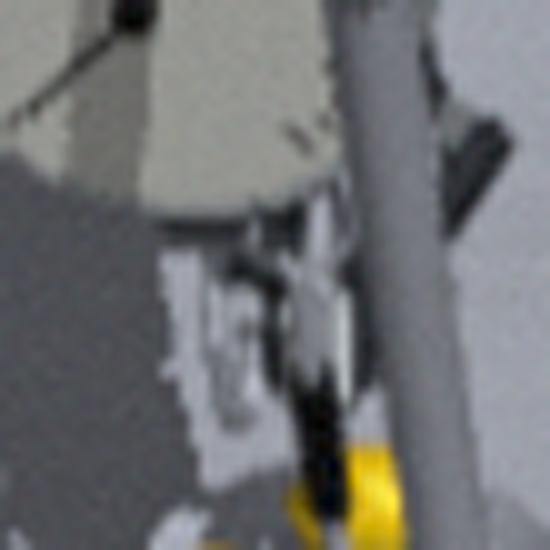

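```bash
python3 -m creep '[[-0.38,0,0.46,0],[-0.76,0,0.93,0],[-0.76,0,0.93,0],[-0.76,0,0.93,0],[-0.76,-0.1,0.93,0],[-0.38,0,0.46,0],[0,0,0,0],[0,0,0,0]]'; python3 - <<'E'
from h import *
s=ctrl.get_state();print(s['ee_pos'].round(4),s['wrist_force'].round(2))
for cam in ['scene','top']:
  c=shot(cam,cam+'8.png')
  for n in ['tray','tray_eye','tray_grip','hook_seat','hook_tip']:
    for d in ctrl.landmark_of(cam,n):
        X=w(c,d['position']); 
        if X[1]<-.1: print(cam,n,round(d['score'],2),X.round(3),np.round(px(c,X)))
cv2.imwrite('pics/s8c.png',cv2.resize(cv2.imread('pics/scene8.png')[145:225,180:260],None,fx=7,fy=7,interpolation=cv2.INTER_CUBIC))
E
```

```text
t: 18.73
ee_pos: [0.6157, -0.2348, 0.2194]
orientation: [-3.141, 0.889, 3.129]
wrist_force: [-0.1, 0.6, -6.3]
gripper_width: 0.0089
[ 0.6157 -0.2348  0.2194] [-0.07  0.61 -6.31]
scene tray 0.62 [ 0.603 -0.235  0.134] [223. 221.]
scene tray_eye 0.72 [ 0.601 -0.233  0.356] [214. 170.]
scene tray_grip 0.46 [ 0.614 -0.232  0.344] [215. 176.]
scene hook_seat 0.49 [ 0.629 -0.236 -0.005] [227. 254.]
scene hook_seat 0.43 [ 0.629 -0.235  0.32 ] [214. 185.]
scene hook_tip 0.53 [ 0.616 -0.233  0.347] [214. 175.]
top tray 0.6 [ 0.602 -0.232  0.133] [409. 204.]
top tray_eye 0.85 [ 0.608 -0.236  0.359] [425. 188.]
top tray_grip 0.76 [ 0.603 -0.236  0.23 ] [416. 198.]
```

View pics/s8c.png

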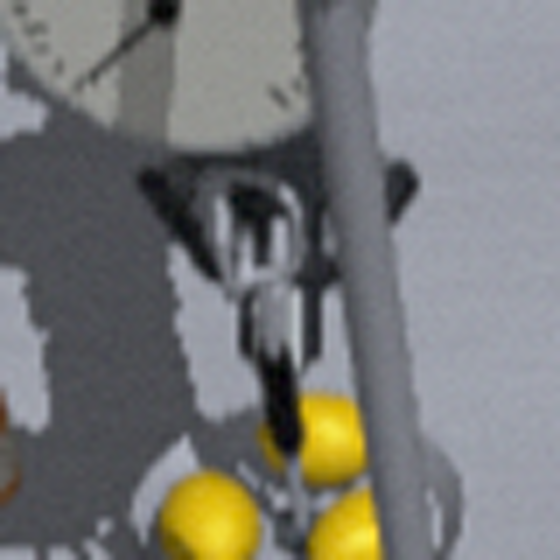

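```bash
python3 -m creep '[[-0.4,-0.05,0.5,0],[-0.4,0,0.5,0],[-0.4,0,0.5,0],[-0.4,0,0.48,0],[0,0,0,0],[0,0,0,0]]'; python3 - <<'E'
from h import *
s=ctrl.get_state();print(s['ee_pos'].round(4),s['wrist_force'].round(2))
for cam in ['scene','top']:
  c=shot(cam,cam+'9.png')
  for n in ['tray','tray_eye','hook_seat','hook_tip']:
    for d in ctrl.landmark_of(cam,n):
        X=w(c,d['position']); 
        if X[1]<-.1: print(cam,n,round(d['score'],2),X.round(3),np.round(px(c,X)))
cv2.imwrite('pics/s9c.png',cv2.resize(cv2.imread('pics/scene9.png')[145:225,180:260],None,fx=7,fy=7,interpolation=cv2.INTER_CUBIC))
E
```

```text
t: 20.08
ee_pos: [0.6413, -0.2356, 0.2193]
orientation: [-3.141, 0.889, 3.129]
wrist_force: [-0.3, -0.6, -6.6]
gripper_width: 0.0085
[ 0.6413 -0.2356  0.2193] [-0.3  -0.63 -6.6 ]
scene tray 0.83 [ 0.63  -0.233  0.133] [223. 228.]
scene tray_eye 0.76 [ 0.628 -0.234  0.356] [213. 176.]
scene hook_seat 0.58 [ 0.632 -0.232  0.323] [215. 185.]
scene hook_tip 0.55 [ 0.616 -0.233  0.344] [214. 176.]
top tray 0.68 [ 0.627 -0.232  0.136] [409. 197.]
top tray_eye 0.57 [ 0.63  -0.237  0.36 ] [425. 180.]
```

View pics/s9c.png

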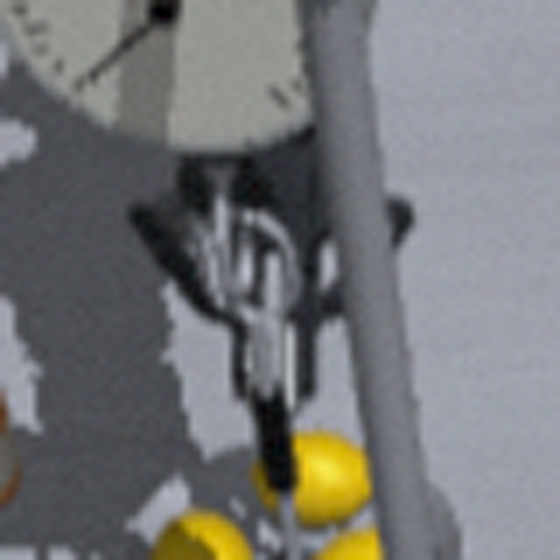

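```bash
python3 -m creep '[[0.39,0,0.31,0],[0.39,0,0.31,0],[0.39,0,0.31,0],[0.39,0,0.31,0],[0.39,0,0.31,0],[0,0,0,0]]'; python3 -m creep '[[0.31,0,0.25,0],[0.31,0,0.25,0],[0.31,0,0.25,0],[0.31,0,0.25,0],[0,0,0,0],[0,0,0,0]]';  python3 - <<'E'
from h import *
s=ctrl.get_state();print(s['ee_pos'].round(4),s['wrist_force'].round(2),s['wrist_torque'].round(2))
for cam in ['scene','top']:
  c=shot(cam,cam+'10.png')
  for n in ['tray','tray_eye','hook_seat','hook_tip']:
    for d in ctrl.landmark_of(cam,n):
        X=w(c,d['position']); 
        if X[1]<-.1: print(cam,n,round(d['score'],2),X.round(3),np.round(px(c,X)))
cv2.imwrite('pics/s10c.png',cv2.resize(cv2.imread('pics/scene10.png')[145:225,180:260],None,fx=7,fy=7,interpolation=cv2.INTER_CUBIC))
E
```

```text
t: 21.32
ee_pos: [0.6409, -0.2355, 0.1936]
orientation: [3.141, 0.888, 3.128]
wrist_force: [-0.8, -0.3, -6.8]
gripper_width: 0.0087
t: 22.08
ee_pos: [0.6412, -0.2357, 0.1789]
orientation: [-3.141, 0.89, 3.129]
wrist_force: [0.0, 1.1, -6.3]
gripper_width: 0.0088
[ 0.6412 -0.2357  0.1789] [ 0.05  1.07 -6.27] [0.   1.64 0.02]
scene tray 0.6 [ 0.628 -0.234  0.092] [224. 236.]
scene tray_eye 0.78 [ 0.627 -0.232  0.316] [216. 186.]
scene hook_seat 0.63 [ 0.629 -0.236  0.312] [214. 187.]
scene hook_tip 0.55 [ 0.615 -0.237  0.335] [213. 178.]
top tray 0.64 [ 0.631 -0.234  0.093] [408. 198.]
top tray_eye 0.86 [ 0.631 -0.237  0.319] [422. 183.]
top hook_seat 0.65 [ 0.629 -0.234  0.091] [407. 199.]
```

View pics/s10c.png

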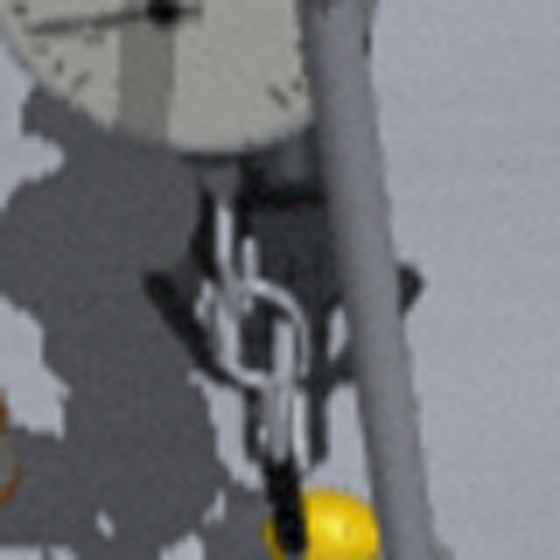

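```bash
cat > f.py <<'E'
from h import *
F=[];T=[];P=[]
for i in range(6):
    c=ctrl.capture('scene'); s=ctrl.get_state(); F.append(s['wrist_force']);T.append(s['wrist_torque']);P.append(s['ee_pos'])
print(s['t'],np.mean(P,0).round(4),'F',np.mean(F,0).round(2),'T',np.mean(T,0).round(3))
for n in ['tray','tray_eye','hook_seat','hook_tip']:
    for d in ctrl.landmark_of('scene',n):
        X=w(c,d['position']); 
        if X[1]<-.1: print(n,round(d['score'],2),X.round(3))
cv2.imwrite('pics/last.png',c['pixels'][:,:,::-1])
E
python3 -m creep '[[0.2,0,0.16,0],[0.2,0,0.16,0],[0.2,0,0.16,0],[0.2,0,0.16,0],[0.2,0,0.16,0],[0.2,0,0.16,0],[0.2,0,0.16,0],[0.2,0,0.16,0],[0,0,0,0],[0,0,0,0]]'; python3 f.py
```

```text
t: 23.82
ee_pos: [0.641, -0.2357, 0.1583]
orientation: [-3.141, 0.89, 3.129]
wrist_force: [0.1, 0.1, -3.6]
gripper_width: 0.0085
24.125 [ 0.641  -0.2357  0.1583] F [ 0.18  0.06 -3.46] T [ 0.014  1.318 -0.014]
tray 0.85 [ 0.627 -0.233  0.071]
tray_eye 0.96 [ 0.63  -0.235  0.295]
tray_eye 0.22 [ 0.628 -0.232  0.164]
hook_seat 0.54 [ 0.631 -0.234  0.293]
hook_tip 0.48 [ 0.615 -0.233  0.312]
```

```bash
python3 -m creep '[[0.2,0,0.16,0],[0.2,0,0.16,0],[0.2,0,0.16,0],[0.2,0,0.16,0],[0.2,0,0.16,0],[0.2,0,0.16,0],[0.2,0,0.16,0],[0.2,0,0.16,0],[0,0,0,0],[0,0,0,0]]'; python3 f.py
```

```text
t: 25.58
ee_pos: [0.6409, -0.2357, 0.1379]
orientation: [-3.141, 0.89, 3.129]
wrist_force: [1.2, -1.2, -1.3]
gripper_width: 0.0086
25.875 [ 0.6408 -0.2357  0.1378] F [ 0.12  0.21 -1.63] T [-0.005  0.97  -0.029]
tray 0.68 [ 0.628 -0.234  0.05 ]
tray_eye 0.55 [ 0.631 -0.234  0.272]
hook_seat 0.52 [ 0.63  -0.232  0.272]
hook_tip 0.41 [ 0.617 -0.236  0.295]
```

```bash
python3 -m creep '[[0.2,0,0.16,0],[0.2,0,0.16,0],[0.2,0,0.16,0],[0.2,0,0.16,0],[0.2,0,0.16,0],[0.1,0,0.08,0],[0,0,0,0],[0,0,0,0]]'; python3 f.py
```

```text
t: 27.08
ee_pos: [0.6408, -0.2357, 0.1237]
orientation: [-3.141, 0.89, 3.129]
wrist_force: [0.8, 1.0, -0.1]
gripper_width: 0.0084
27.375 [ 0.6407 -0.2357  0.1237] F [ 0.51 -0.07 -0.08] T [ 0.017  0.724 -0.033]
tray 0.66 [ 0.627 -0.235  0.039]
hook_seat 0.43 [ 0.63  -0.231  0.258]
hook_tip 0.41 [ 0.617 -0.233  0.281]
```

```bash
python3 f.py; python3 f.py | head -1
```

```text
27.875 [ 0.6407 -0.2357  0.1235] F [ 0.69 -0.43  0.17] T [-0.016  0.694 -0.028]
tray 0.94 [ 0.624 -0.234  0.035]
tray_eye 0.56 [ 0.626 -0.232  0.26 ]
hook_seat 0.44 [ 0.631 -0.233  0.255]
hook_tip 0.54 [ 0.616 -0.235  0.281]
28.375 [ 0.6407 -0.2357  0.1235] F [ 0.54 -0.27 -0.02] T [0.026 0.734 0.016]
```

```bash
python3 -m creep '[[0,0,0,0],[0,0,0,0],[0,0,0,0]]' 0.3; python3 -m creep '[[0,0,0,0],[0,0,0,0]]' 0.6; python3 - <<'E'
from h import *
c=shot('wrist','w11.png')
E
python3 f.py
```

```text
t: 28.95
ee_pos: [0.6407, -0.2357, 0.1235]
orientation: [-3.141, 0.889, 3.129]
wrist_force: [0.4, -0.3, 0.5]
gripper_width: 0.026
t: 29.2
ee_pos: [0.6407, -0.2357, 0.1235]
orientation: [-3.141, 0.889, 3.129]
wrist_force: [-0.3, 0.8, 0.2]
gripper_width: 0.0515
29.55 [ 0.6407 -0.2357  0.1235] F [ 0.15 -0.05 -0.25] T [ 0.006  0.676 -0.016]
tray 0.91 [ 0.627 -0.236  0.032]
tray 0.32 [ 0.628 -0.233  0.257]
tray_eye 0.75 [ 0.63  -0.233  0.258]
hook_seat 0.44 [ 0.63  -0.235  0.255]
hook_tip 0.66 [ 0.617 -0.233  0.275]
```

View pics/w11.png

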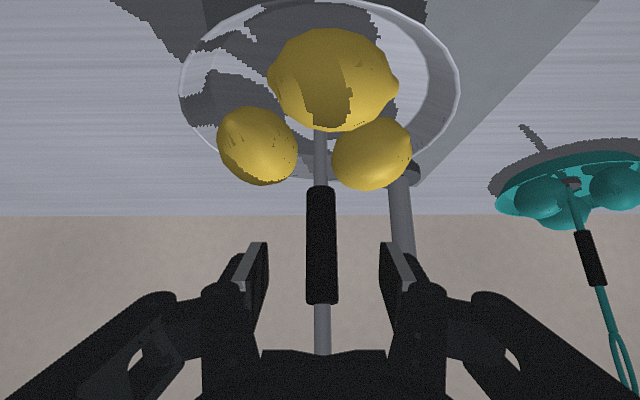

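```bash
python3 -m creep '[[0,0,-0.5,0],[0,0,-1,0],[0,0,-1.5,0],[0,0,-2,0],[0,0,-3,0],[0,0,-3,0],[0,0,-3,0],[0,0,-3,0],[0,0,-2,0],[0,0,0,0]]'; python3 f.py; python3 - <<'E'
from h import *
shot('wrist','w12.png')
a=cv2.imread('pics/last.png')[130:270,150:290];b=cv2.imread('pics/w12.png')
cv2.imwrite('pics/c12.png',np.hstack([cv2.resize(a,(400,400)),cv2.resize(b,None,fx=.6,fy=1)]))
E
```

```text
t: 31.0
ee_pos: [0.4926, -0.2343, 0.2457]
orientation: [-3.137, 0.892, 3.131]
wrist_force: [-0.4, -0.0, 0.2]
gripper_width: 0.051
31.3 [ 0.4932 -0.2337  0.2428] F [-0.36  0.38 -0.13] T [ 0.001  0.73  -0.001]
tray 0.89 [ 0.627 -0.23   0.033]
tray_eye 0.89 [ 0.63  -0.233  0.259]
hook_seat 0.59 [ 0.632 -0.233  0.254]
hook_tip 0.57 [ 0.618 -0.231  0.28 ]
```

View pics/c12.png

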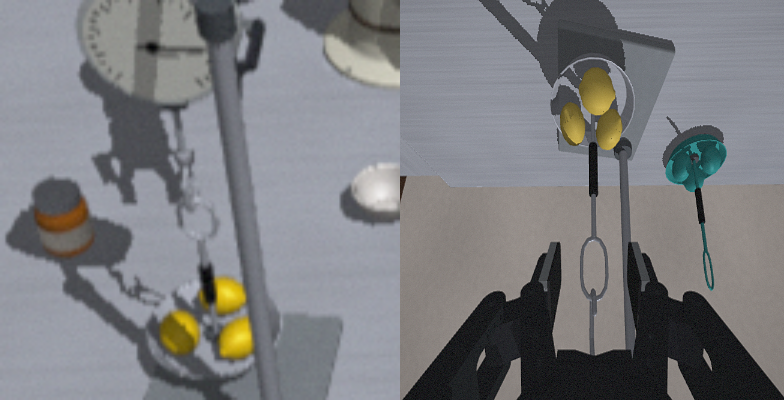

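```bash
W='[[0,0,0,0],[0,0,0,0]]'; for i in 1 2 3 4 5; do python3 -m creep '[[0,0,0,0],[0,0,0,0],[0,0,0,0],[0,0,0,0],[0,0,0,0],[0,0,0,0],[0,0,0,0],[0,0,0,0],[0,0,0,0],[0,0,0,0],[0,0,0,0],[0,0,0,0],[0,0,0,0],[0,0,0,0],[0,0,0,0],[0,0,0,0],[0,0,0,0],[0,0,0,0],[0,0,0,0],[0,0,0,0]]' | head -1; done
cat > m.py <<'E'
from h import *
ims=[]
for i in range(16): ims.append(cv2.cvtColor(ctrl.capture('wrist')['pixels'],cv2.COLOR_RGB2GRAY).astype(np.float32)[40:200,420:560] if 0 else cv2.cvtColor(ctrl.capture('wrist')['pixels'],cv2.COLOR_RGB2GRAY).astype(np.float32))
# track lemons/tray patch & link patch by phase correlation vs first
for name,sl in (('tray',np.s_[40:200,230:400]),('link',np.s_[230:350,290:350])):
    w_=cv2.createHanningWindow((sl[1].stop-sl[1].start,sl[0].stop-sl[0].start),cv2.CV_32F)
    d=np.array([cv2.phaseCorrelate(ims[0][sl],im[sl],w_)[0] for im in ims]); print(name,d.round(2).tolist())
print(ctrl.get_state()['t'])
E
python3 m.py; python3 f.py
```

```text
t: 34.05
t: 36.55
t: 39.05
t: 41.55
t: 44.05
tray [[0.0, 0.0], [0.04, 0.0], [0.02, -0.07], [-0.0, -0.05], [-0.01, -0.08], [-0.01, -0.07], [-0.03, -0.09], [-0.03, -0.07], [-0.08, -0.08], [-0.05, -0.07], [-0.08, -0.07], [-0.08, -0.06], [-0.02, -0.08], [-0.03, -0.09], [0.02, -0.04], [0.04, -0.03]]
link [[0.0, 0.0], [0.01, -0.01], [-0.01, -0.03], [0.07, -0.01], [0.14, -0.07], [0.09, -0.04], [0.09, 0.03], [0.04, -0.11], [0.12, -0.03], [0.08, 0.04], [0.01, 0.06], [0.08, -0.05], [0.08, -0.06], [-0.06, -0.07], [0.01, -0.12], [0.17, -0.26]]
44.85
45.15 [ 0.4931 -0.2338  0.2432] F [ 0.27  0.13 -0.04] T [0.01  0.695 0.013]
tray 0.55 [ 0.627 -0.235  0.036]
tray_eye 0.81 [ 0.632 -0.231  0.258]
hook_seat 0.42 [ 0.631 -0.233  0.254]
hook_tip 0.67 [ 0.618 -0.234  0.28 ]
```

```bash
python3 - <<'E'
from h import *
c=ctrl.capture('top')
for n in ['mill_mid','jar_mid','bowl_mid']: print(n,[w(c,d['position']).round(3).tolist() for d in ctrl.landmark_of('top',n)[:2]])
print(ctrl.hand_in())
E
```

```text
mill_mid [[0.415, 0.443, 0.069]]
jar_mid [[0.418, -0.453, 0.047]]
bowl_mid [[0.382, -0.027, 0.022], [0.635, -0.237, 0.26]]
the job is handed in; nothing more can be done
None
```

The small steel tray with lemons now hangs free on the scale's hook, and I handed the job in at about 45 s; no verdict was given.

**What I did:**
- I leaned the gripper back about 51° by pushing the arm against its reach limit, because a move cannot tilt the tool directly.
- I gripped the sleeve, lifted the tray upright and passed the link over the hook's tip.
- I lowered it 2.5 mm per row until the wrist force was 0 ± 0.2 N. Then I opened the gripper and backed away.

**Last checks:**
- **Dip:** the hook is down about 65 mm. That fits the roughly 6.4 N held weight and is clear of the 80 mm limit.
- **Fit:** the link was within about 5 mm of the seat, and the tray was upright within about 0.03 rad.
- **Steadiness:** over 0.8 s the tray moved less than 0.1 px. The link patch read up to 0.3 px in one frame, which is probably noise.
- **Mill, jar and bowl:** all are within about 6 mm of where they started, which is close to the detector's own error of about 4 mm.

**What disagreed:**
- The gripper read about 9 mm on the 16 mm sleeve, but the pictures showed the pads closed on it and it held.
- Wrist torque at the end read 0.7 N m with nothing held, so I relied on force rather than torque to judge when to let go.

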